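# Screw the plug into the specimen canister

## Task

Close the specimen canister with its screw plug. Set the plug upright in the mouth, and if it rests on top of the thread, back it off gently, anticlockwise seen from above, until you feel it drop into the start of the thread; then screw it in clockwise until it is fully home with the sealing ring squeezed, and let go. Never force the thread by pressing or turning hard, and leave the vial and the specimen puck where they stand.

Things in the scene. Friction and masses are not known exactly. Their poses are not given: they have to be found in the camera images.
- canister: Short round aluminium pot with a dark band, fixed to the desk, 76 mm in diameter, 60 mm tall to the rim of its open mouth, on a 100 mm round foot. Bore 55 mm wide, 46 mm deep. Origin at the centre of its underside, z up. Its yaw tells nothing about the thread inside, whose angle is unknown and can only be felt. Left of the plug stands a tall screen (x 0.4 to 0.8, y over 0.03): keep the arm clear.
- canister_mouth (a point): Centre of the mouth, level with the rim, 60 mm above the desk. A black sprung sealing ring, 72 mm outside and 59 mm inside, stands 4.5 mm above the rim and yields about 1.5 N per mm. Handle centre (plug_grip) above this point: 39 to 45 mm while the pins ride on crests or walls, 34 to 38 dropped into the gaps, 31 to 31.5 home. Not screwed in, the ring holds it at 33 or more.
- thread_top (a point): Point on the axis 3 mm under the rim, at the right-hand three-start thread (40 mm clear opening). Every 120 degrees, anticlockwise from above: a stop wall (12 degrees), a crest (60 degrees) whose top climbs from 5 mm under the rim to the rim, a gap (48 degrees). A pin on a crest jams on the wall if turned clockwise; anticlockwise it climbs 5 mm per rad and drops into the gap.
- thread_low (a point): Point on the axis 15 mm under the rim, at the bottom of the thread. From a gap, clockwise takes the pins under the crest they fell from and down 5 mm per rad to the stop wall, fully home, about 0.95 rad from the crest's end; the ring pushes back with 5 N. Anticlockwise in a gap they meet the next wall within 0.7 rad. Turning takes under 0.2 N m; over 0.6 N m, or 40 N, is forcing. It stays put.
- plug_grip (a point): Centre of the black handle bar of the loose plug (0.16 kg), which starts upright on the desk, this point 52 mm up. z up out of the plug, x along the bar. Bar 56 mm long (x), 14 thick (y), 24 high; grip it across its thickness. Below it a 12 mm gap with only a 14 mm wide stem, then a round flange 74 mm wide, 6 thick, upper face 24 mm and underside 30 mm below this point.
- plug_pins (a point): Point on the plug's axis 42 mm below plug_grip, level with three radial pins 120 degrees apart, 5 mm thick, reaching 51 mm across; same axes as plug_grip, the pins at 30, 150 and 270 degrees from x. They stand out from a round steel pilot 37 mm wide that ends 52 mm below plug_grip in a 5 mm long taper.
- vial_mid (a point): Half-way up a glass vial with a screw cap, 23 mm wide, 58 mm tall, standing loose on the desk beyond the work: leave alone. z up.
- puck_mid (a point): Half-way up a black round specimen puck, 30 mm wide, 17 mm high, lying loose on the desk beyond the work: leave alone. z up.
Mind the look-alikes: they are no part of the job. What is shaped like the part that bears plug_grip but turquoise is not meant.

How it is judged (in metres and radians):
On the way:
1. the plug has dropped into the thread start, upright in the canister's mouth (z of plug_grip in the frame of canister below 0.098 m and horizontal distance between plug_grip and canister below 0.005 m and angle between plug_grip's own z axis and vertical below 0.08 rad), for 0.1 s.
At the end, for the whole second after the job is handed in: the plug is screwed home and released: handle centre no more than 32.2 mm above the rim (31.2 nominal), within 4 mm of the canister's axis, upright within 0.04 rad, at rest (z of plug_grip in the frame of canister between 0.0895 and 0.0922 m and horizontal distance between plug_grip and canister below 0.004 m and angle between plug_grip's own z axis and vertical below 0.04 rad and linear speed of plug below 0.01 m/s); the robot touches nothing.
It fails at once if the plug is forced: more than 40 N between plug and canister (contact force between plug and canister above 40 N).
It fails at once if the vial is moved by more than 20 mm or tipped (distance of vial_mid from where it was at the start of the episode above 0.02 m or angle between vial_mid's own z axis and vertical above 0.5 rad).
It fails at once if the puck is moved by more than 20 mm (distance of puck_mid from where it was at the start of the episode above 0.02 m).
It also fails if it takes over 58 s, if anything falls off the work surface, if the arm or the gripper's body presses on something with over 40 N, if the wrist force passes 120 N, or if a joint passes its speed limit or range.

## Robot

A 6-joint arm with a two-finger parallel gripper is mounted at the origin on a cart in front of the work surface, level with it; the furniture and walls round the work are solid. World frame = base frame: x ahead of the robot, y to its left, z up, the work surface at z = 0. Lengths are in m, angles in degrees, forces in N, time in s.
With the tool pointing down it reaches from about 0.4 to 0.825 m from the base axis. Payload 7 kg.
Tool frame: the origin (TCP) lies on the centre line of the jaws, within the pads' length; the fingertips stand 8 mm ahead of it and the grasp point (between the pads) lies 11 mm behind it; z points along the fingers, y is the line along which they close (so a half turn about z gives the same grasp; the last joint's range is limited). The gripper opens to 88 mm and grips with 3 to 60 N. Pads are 19 mm wide; open, the fingers measure 130 mm over their backs; the gripper's body (78 mm by 193 mm) begins 47 mm behind the grasp point.
Start: joints at [84.173, 20.546, 0.682, 0, -70.136, -16.507], TCP at [0.257, 0.624, 0.235] pointing down, gripper open.
Joint ranges: [-176.03, 176.03], [-82.01, 121.73], [-58.28, 71.71], [-173.87, 95.51], [-174.79, -0.11], [-173.66, 173.66]. Speed limits (degrees/s): [136.94, 136.94, 172.46, 180, 180, 180].

## Interface

Orientations are given as [roll, pitch, yaw] about the fixed x, y, z axes, in that order (R = Rz(yaw) Ry(pitch) Rx(roll)).
In Python, from plant import ctrl, vision gives the robot as it stands. The module is installed in compiled form; this text tells all that it offers.
- The arm moves only by the tool move_arm, never from a script. Its argument "moves" is one flat list of numbers, 7 for each row, row after row: the finger opening in cm, from 0 to 8.76, then the shift along the tool's x, y, z in cm, then the turn, a rotation vector about the tool's x, y, z in rad. A call has 1 to 8 rows; each row shifts and turns the commanded pose from where the row before left it, along the tool's axes as they then stand; what a row does not reach is not made up. A row lasts 1/10 s, in which the tool goes at most 50 mm and 8.59 degrees, less where a joint would pass 70% of its speed; a pose out of reach is approached as far as the arm can. A call with a gripper value outside its range is refused whole. The fingers move at their own pace and stop on an object; the grip force is fixed at half the most. Time passes only in rows, so rows that do not move let the fingers close. It gives the time, the measured TCP pose, the force, the opening and the grip force at its end, in the units of the state.
- ctrl.get_obs(): the state, without advancing time (a new reading comes with each control period).
- vision.snapshot(name): name is "scene" or "top" or "wrist"; returns (picture, depth): 384x512x3 uint8, red, green, blue; 384x512 float32, m along the optical axis (not along the pixel's ray), 0 where there is no reading.
- vision.camera_model(name): a dict with "vertical_fov" (degrees; the focal length in pixels is half the picture's height over the tangent of half this angle, whatever the lens; pixels are square), "cx", "cy" (the principal point, pixels), "D" ([k1, k2, p1, p2, k3] as OpenCV has them; the pictures are not rectified), "cam_to_world" (4x4, takes a point from camera to world coordinates). Camera axes: x right, y down, z forward; pixel columns grow to the right and rows downward; lengths in m; the calibration is good to about 2 mm. A picture is of the moment at which its call begins: read the wrist's pose just before it. camera_model takes no time and is no camera call; for the wrist camera it gives the pose at the moment of the call.
- ctrl.close_job(): hands the job in; it is judged then, once.
The state is a dict: "clock": time; "joint_pos": joint angles; "qvel": joint speeds; "tau": joint torques, N m; "tool_pos": TCP position; "orientation": TCP orientation; "force": force on the tool from outside, world axes, zero at the start; "moment": the same for the moment, N m; "opening": finger opening in m; "gripper_force": force on a finger pad.
Only numpy, scipy, OpenCV 4.12 (cv2) and the standard library are available. Lean on these libraries where they do the work, as an engineer would, in place of code of your own. Each camera call takes 0.05 s, during which the arm holds its last target. There are 200 camera calls.

## Working session

There is one attempt and no reset: what is moved stays moved. The work goes in short steps, Python scripts to look and compute and a tool call to move; the robot and the scene stay as the last step left them, time stands still between calls to the robot, and variables do not carry over. Pictures are saved under pics/ and viewed, at most 10 in all, crops included, and the job is handed in when it is done.

Besides the shell and the picture viewer there is one more tool, called as a command line: name --argument value ..., lists and objects as JSON in quotes. move_arm: Moves the arm, as the interface text tells. Its arguments: {"type":"object","properties":{"moves":{"type":"array"}},"required":["moves"]}

```bash
mkdir -p pics
cat > h.py <<'E'
import numpy as np, cv2
from plant import ctrl, vision
def snap(n):
    m=vision.camera_model(n); p,d=vision.snapshot(n); return p,d,m
def K(m,h=384):
    f=h/2/np.tan(np.radians(m['vertical_fov'])/2)
    return np.array([[f,0,m['cx']],[0,f,m['cy']],[0,0,1]])
def ray(m,uv):
    q=cv2.undistortPoints(np.array(uv,float).reshape(-1,1,2),K(m),np.array(m['D'],float)).reshape(-1,2)
    T=np.array(m['cam_to_world']); d=np.c_[q,np.ones(len(q))]@T[:3,:3].T
    return T[:3,3],d
def plane(m,uv,z):
    o,d=ray(m,uv); return o+d*((z-o[2])/d[:,2])[:,None]
def depthpt(m,uv,dep):
    o,d=ray(m,uv); return o+d*np.array(dep).reshape(-1,1)
def cloud(m,d):
    v,u=np.mgrid[:d.shape[0],:d.shape[1]]
    P=depthpt(m,np.c_[u.ravel(),v.ravel()],d.ravel()); return P.reshape(*d.shape,3)
E
python3 - <<'E'
from h import *
print(ctrl.get_obs())
a=[]
for n in("scene","top"):
    p,d,m=snap(n); np.savez(f'pics/{n}0.npz',p=p,d=d); print(n,m)
    cv2.imwrite(f'pics/{n}0.png',p[:,:,::-1]); a.append(p)
E
```

```text
{'clock': 0.0, 'joint_pos': array([ 8.41731693e+01,  2.05919858e+01,  6.32522377e-01, -1.90457154e-02,
       -7.01375260e+01, -1.65052437e+01]), 'qvel': array([ 0.02201358,  0.02985753,  0.0902209 ,  0.02224237, -0.04723743,
       -0.02609379]), 'tau': array([ 4.19389371e-04, -5.82715809e+01,  2.93070495e+01,  6.99703753e+00,
        6.97188894e-03, -1.59509377e-04]), 'tool_pos': array([0.25634776, 0.62389308, 0.23361036]), 'orientation': array([ 1.79901920e+02, -1.03912328e-02, -2.23385518e+01]), 'force': array([0.30986646, 0.19165776, 0.68813963]), 'moment': array([-0.00105437, -0.00354206,  0.02441131]), 'gripper_force': 0.0, 'opening': 0.08755098522092361}
scene {'vertical_fov': 44.69153841180812, 'cx': 261.933560768632, 'cy': 193.00579326835705, 'D': array([0.00095258, 0.        , 0.        , 0.        , 0.        ]), 'cam_to_world': array([[-0.89135593, -0.35832903,  0.2776417 ,  0.32824263],
       [-0.45302757,  0.68278095, -0.57321566,  0.33056341],
       [ 0.01583135, -0.63671852, -0.77093378,  0.7750723 ],
       [ 0.        ,  0.        ,  0.        ,  1.        ]])}
top {'vertical_fov': 50.09643964744969, 'cx': 260.28732421520124, 'cy': 192.01336898711241, 'D': array([-0.09654437,  0.        ,  0.        ,  0.        ,  0.        ]), 'cam_to_world': array([[-0.02284412, -0.99003795,  0.13893523,  0.48230944],
       [-0.9997127 ,  0.02161305, -0.01036327, -0.19007905],
       [ 0.00725721, -0.13913205, -0.99024724,  0.90308728],
       [ 0.        ,  0.        ,  0.        ,  1.        ]])}
```

View pics/scene0.png

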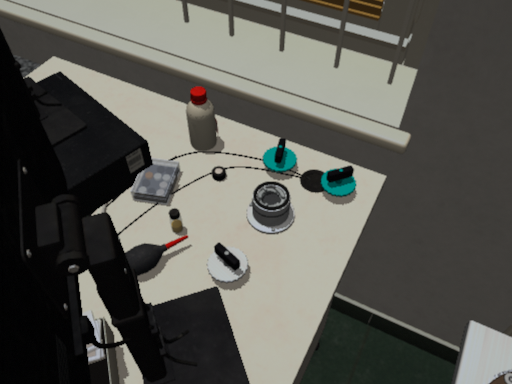

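View pics/top0.png

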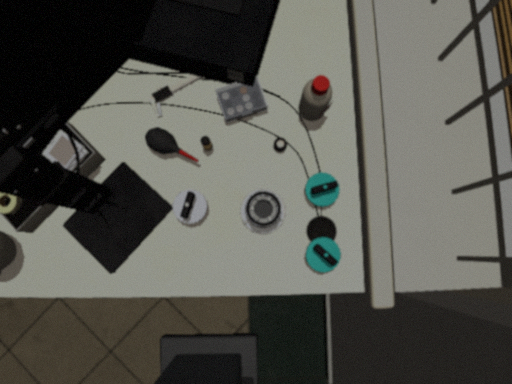

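The scene view shows the white plug at about (228,263) and in the top view at (190,207). The canister is at (271,205) in the scene view and (263,209) in the top view. The look-alikes are two turquoise plugs, at top (322,189) and (323,254). The white one fits the description.

Run:
```python
from h import *
for n,bp,bc in(("top",(160,170,225,245),(235,175,300,240)),("scene",(195,230,260,295),(235,170,305,240))):
    z=np.load(f'pics/{n}0.npz'); p,d=z['p'],z['d']; m=vision.camera_model(n); C=cloud(m,d)
    np.save(f'pics/C_{n}.npy',C)
    for nm,b in(('plug',bp),('can',bc)):
        x0,y0,x1,y1=b; c=C[y0:y1,x0:x1].reshape(-1,3); g=p[y0:y1,x0:x1].max(2).ravel()
        for lo,hi in((.015,.028),(.024,.034),(.034,.07),(.05,.07),(.055,.075)):
            s=c[(c[:,2]>lo)&(c[:,2]<hi)]
            if len(s)>5:
                (cx,cy),r=cv2.minEnclosingCircle(s[:,:2].astype(np.float32))
                rr=cv2.minAreaRect((s[:,:2]*1000).astype(np.float32))
                print(n,nm,lo,hi,len(s),s.mean(0).round(4),'circ',round(cx,4),round(cy,4),round(r,4),'rect',np.round(rr[0],1),np.round(rr[1],1),round(rr[2],1), 'zmed',np.median(s[:,2]).round(4))
z=np.load('pics/top0.npz');C=np.load('pics/C_top.npy')
print('tall', [ (r,c,C[r,c].round(3)) for r,c in((30,100),(30,200),(100,50),(180,60),(190,100),(210,110),(200,10),(150,80),(60,230))])
a=cv2.resize(z['p'][150:260,140:360,::-1],None,fx=3.5,fy=3.5,interpolation=cv2.INTER_CUBIC); cv2.imwrite('pics/crop1.png',a)
```

```text
top plug 0.015 0.028 475 [ 0.5767 -0.0482  0.0264] circ 0.5795 -0.0464 0.0382 rect [578.7 -45.9] [74.7 72. ] 63.1 zmed 0.0266
top plug 0.024 0.034 686 [ 0.5774 -0.0477  0.0274] circ 0.5791 -0.0461 0.0378 rect [578.1 -46.1] [71.2 74.7] 14.4 zmed 0.0273
top plug 0.034 0.07 215 [ 0.5776 -0.0476  0.0607] circ 0.5781 -0.0464 0.0271 rect [578.2 -46.1] [15.1 53.9] 71.9 zmed 0.0627
top plug 0.05 0.07 197 [ 0.5777 -0.0472  0.0621] circ 0.5781 -0.0464 0.0271 rect [578.2 -46.1] [15.1 53.9] 71.9 zmed 0.063
top plug 0.055 0.075 184 [ 0.5778 -0.0468  0.0627] circ 0.578 -0.047 0.027 rect [578.4 -46.2] [15.1 53.6] 71.9 zmed 0.0632
top can 0.015 0.028 8 [ 0.5318 -0.2008  0.0181] circ 0.5348 -0.1992 0.0175 rect [ 532.6 -198.9] [34.7  4.4] 81.6 zmed 0.018
top can 0.034 0.07 1039 [ 0.5662 -0.2039  0.0543] circ 0.5656 -0.2037 0.0385 rect [ 566.3 -204.4] [72.9 74.4] 43.7 zmed 0.0571
top can 0.05 0.07 696 [ 0.5666 -0.2042  0.0596] circ 0.5664 -0.2039 0.0378 rect [ 567.  -204.3] [71.7 73.6] 43.7 zmed 0.0597
top can 0.055 0.075 604 [ 0.5664 -0.2041  0.0607] circ 0.5664 -0.2039 0.0378 rect [ 567.  -204.3] [71
[... 980 characters left out ...]
-0.1996 0.038 rect [ 565.4 -199.8] [74.5 73.1] 75.4 zmed 0.056
scene can 0.05 0.07 762 [ 0.5652 -0.1987  0.0595] circ 0.5659 -0.1999 0.0376 rect [ 566.5 -199.4] [73.  73.6] 62.4 zmed 0.0598
scene can 0.055 0.075 633 [ 0.5657 -0.1992  0.0609] circ 0.5659 -0.1999 0.0376 rect [ 566.4 -199.9] [73.2 73. ] 54.4 zmed 0.061
tall [(30, 100, array([0.822, 0.046, 0.326])), (30, 200, array([ 0.946, -0.078,  0.1  ])), (100, 50, array([0.712, 0.121, 0.321])), (180, 60, array([0.602, 0.134, 0.246])), (190, 100, array([0.61 , 0.131, 0.077])), (210, 110, array([0.575, 0.134, 0.007])), (200, 10, array([0.595, 0.335, 0.064])), (150, 80, array([0.689, 0.166, 0.102])), (60, 230, array([ 0.875, -0.142,  0.1  ]))]
```

View pics/crop1.png

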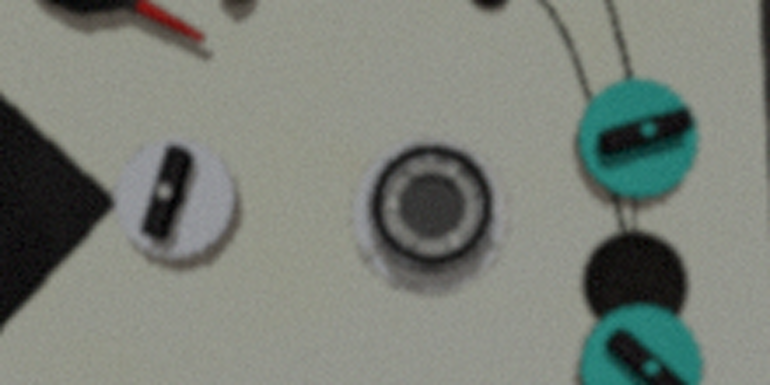

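White flange confirmed as the real plug: about (0.578,-0.045), bar at -18° to x. Canister is at about (0.566,-0.202). Next I map the screen's heights.

Run:
```python
from h import *
for n in("top","scene"):
    C=np.load(f'pics/C_{n}.npy').reshape(-1,3); C=C[np.load(f'pics/{n}0.npz')['d'].ravel()>0]
    print(n,'rows x .3...9 step .05; cols y -.15...35 step .04 : max z cm')
    for x in np.arange(.3,.95,.05):
        print('%.2f'%x,[ (lambda s: int(s.max()*100) if len(s) else None)(C[(abs(C[:,0]-x-.025)<.025)&(abs(C[:,1]-y-.02)<.02)][:,2]) for y in np.arange(-.15,.36,.04)])
```

```text
top rows x .3...9 step .05; cols y -.15...35 step .04 : max z cm
0.30 [-73, -73, -73, -73, -73, -73, -73, -73, -73, -73, -73, -73, -73]
0.35 [0, 0, 0, 0, 0, 0, 0, 0, 0, 0, 0, 0, 0]
0.40 [0, 0, 0, 0, 0, 0, 1, 1, 0, 0, 0, 0, 4]
0.45 [0, 0, 0, 0, 0, 1, 1, 1, 1, 0, 0, 0, 9]
0.50 [0, 0, 3, 2, 1, 1, 1, 2, 1, 1, 0, 6, 8]
0.55 [0, 3, 6, 3, 1, 1, 16, 37, 35, 1, 6, 8, 8]
0.60 [0, 2, 6, 2, 1, 1, 36, 40, 32, None, None, 8, 8]
0.65 [0, 0, 3, 3, 4, 1, 30, 43, 34, 10, 6, None, None]
0.70 [0, 5, 0, 5, 5, 51, 50, 43, 11, 10, 6, None, None]
0.75 [3, 0, 0, 0, 46, 51, 20, 0, 6, 6, None, None, None]
0.80 [3, 3, 0, 1, 43, 41, 0, 0, 0, 0, None, None, None]
0.85 [10, 10, 10, 30, 36, 0, 0, 0, 0, None, None, None, None]
0.90 [10, 10, 10, 28, 10, 10, 1, 0, None, None, None, None, None]
scene rows x .3...9 step .05; cols y -.15...35 step .04 : max z cm
0.30 [None, None, None, None, None, None, None, None, None, None, None, None, None]
0.35 [0, 0, 0, 0, 0, 0, 0, None, None, None, None, None, None]
0.40 [0, 0, 0, 0, 0, 0, 1, None, None, None, None, None, None]
0.45 [0, 0, 0, 0, 0, 1, 1, 1, None, None, None, None, None]
0.50 [0, 0, 3, 2, 1, 1, 1, 2, 1, None, 48, 48, None]
0.55 [0, 2, 6, 6, 1, 1, 16, 37, 40, 48, 48, None, None]
0.60 [0, 0, 6, 3, 1, 1, 24, 41, 48, 48, None, None, None]
0.65 [0, 0, 3, 3, 4, 1, None, 48, 48, 10, None, None, None]
0.70 [0, 5, 4, 5, 5, 48, 48, 48, 10, None, None, None, None]
0.75 [3, 0, 0, 0, 48, 48, 0, 0, None, None, None, None, None]
0.80 [3, 3, 0, 0, None, 0, 0, None, None, None, None, None, None]
0.85 [10, 10, 10, 10, None, None, None, None, None, None, None, None, None]
0.90 [10, 10, 10, 10, None, None, None, None, None, None, None, None, None]
```

```bash
cat >> h.py <<'E'
def go(t,yaw=None,n=None):
    "print shift in tool axes (cm) to world target"
    o=ctrl.get_obs(); w=np.array(t)-o['tool_pos']
    from scipy.spatial.transform import Rotation as R
    r=R.from_euler('xyz',o['orientation'],degrees=True)
    print('t',round(o['clock'],2),'pos',o['tool_pos'].round(4),'rpy',o['orientation'].round(2),'F',o['force'].round(1),'j',o['joint_pos'].round(0))
    print('shift cm',(r.inv().apply(w)*100).round(2),'turn',None if yaw is None else (r.inv()*R.from_euler('xyz',[180,0,yaw],degrees=True)).as_rotvec().round(4))
E
python3 - <<'E'
from h import *
C=np.r_[np.load('pics/C_top.npy').reshape(-1,3),np.load('pics/C_scene.npy').reshape(-1,3)]
s=C[(C[:,2]>.09)&(C[:,2]<.7)&(C[:,0]>.3)&(C[:,0]<.8)&(C[:,1]>-.1)]
o=s[:,0]+s[:,1]; i=np.argsort(o)[::max(1,len(o)//2000)][:25]; print(s[i].round(3))
go((.2,.4,.235))
E
```

```text
[[0.594 0.129 0.16 ]
 [0.588 0.135 0.158]
 [0.593 0.131 0.15 ]
 [0.581 0.144 0.149]
 [0.581 0.145 0.158]
 [0.567 0.16  0.159]
 [0.566 0.161 0.158]
 [0.596 0.132 0.159]
 [0.576 0.152 0.1  ]
 [0.579 0.15  0.159]
 [0.578 0.151 0.158]
 [0.588 0.141 0.159]
 [0.57  0.16  0.159]
 [0.581 0.149 0.158]
 [0.585 0.145 0.157]
 [0.573 0.158 0.158]
 [0.583 0.148 0.24 ]
 [0.572 0.159 0.231]
 [0.577 0.155 0.161]
 [0.573 0.16  0.238]
 [0.572 0.16  0.157]
 [0.57  0.163 0.148]
 [0.561 0.172 0.236]
 [0.593 0.141 0.239]
 [0.568 0.166 0.24 ]]
t 0.1 pos [0.2564 0.624  0.2337] rpy [ 1.7991e+02 -1.0000e-02 -2.2340e+01] F [ 0.3  0.8 -0.5] j [ 84.  21.   1.  -0. -70. -17.]
shift cm [ 3.3  22.86 -0.09] turn None
```

move_arm --moves '[8.7, 0.54, 3.82, 0, 0, 0, 0, 8.7, 0.54, 3.82, 0, 0, 0, 0, 8.7, 0.54, 3.82, 0, 0, 0, 0, 8.7, 0.54, 3.82, 0, 0, 0, 0, 8.7, 0.54, 3.82, 0, 0, 0, 0, 8.7, 0.54, 3.82, 0, 0, 0, 0]'

```text
clock: 0.7
tool_pos: [0.1991, 0.3982, 0.2341]
orientation: [180.0, -0.0, -22.3]
force: [-0.9, 0.5, 0.1]
opening: 0.087
gripper_force: 0.0
```

move_arm --moves '[8.7, 4.24, 1.77, 0, 0, 0, 0, 8.7, 4.24, 1.77, 0, 0, 0, 0, 8.7, 4.24, 1.77, 0, 0, 0, 0, 8.7, 4.24, 1.77, 0, 0, 0, 0, 8.7, 3.28, 2.71, 0, 0, 0, 0, 8.7, 3.28, 2.71, 0, 0, 0, 0, 8.7, 3.28, 2.71, 0, 0, 0, 0, 8.7, 3.28, 2.71, 0, 0, 0, 0]'

```text
clock: 1.5
tool_pos: [0.4098, 0.1182, 0.2346]
orientation: [-180.0, -0.0, -22.3]
force: [0.8, 0.8, 0.6]
opening: 0.0871
gripper_force: 0.0
```

Run:
```python
from h import *
go((.45,-.06,.235))
go((.578,-.075,.235),-18)
```

```text
t 1.5 pos [0.4098 0.1182 0.2346] rpy [-179.98   -0.    -22.32] F [0.8 0.8 0.6] j [ 43.  -4. -29.  -0. -65.  25.]
shift cm [10.48 14.96 -0.04] turn None
t 1.5 pos [0.4098 0.1182 0.2346] rpy [-179.98   -0.    -22.32] F [0.8 0.8 0.6] j [ 43.  -4. -29.  -0. -65.  25.]
shift cm [22.9  11.49 -0.04] turn [-0.0004 -0.0001 -0.0753]
```

move_arm --moves '[8.7, 2.62, 3.74, 0, 0, 0, 0, 8.7, 2.62, 3.74, 0, 0, 0, 0, 8.7, 2.62, 3.74, 0, 0, 0, 0, 8.7, 2.62, 3.74, 0, 0, 0, 0, 8.7, 2.82, -1.56, 0, 0, 0, 0, 8.7, 2.82, -1.56, 0, 0, 0, 0, 8.7, 2.82, -1.56, 0, 0, 0, 0, 8.7, 2.82, -1.56, 0, 0, 0, -0.075]'

```text
clock: 2.3
tool_pos: [0.5786, -0.0438, 0.2341]
orientation: [180.0, 0.0, -18.1]
force: [0.6, 0.7, 0.4]
opening: 0.0872
gripper_force: 0.0
```

Run:
```python
from h import *
go((.578,-.045,.16),-18)
p,d,m=snap("wrist"); C=cloud(m,d); np.savez('pics/w1.npz',p=p,d=d,C=C)
cv2.imwrite('pics/w1.png',p[:,:,::-1])
s=C.reshape(-1,3)[d.ravel()>0]
for nm,c in(('plug',(.578,-.045)),('can',(.566,-.202))):
    for lo,hi in((.022,.033),(.055,.069)):
        q=s[(np.hypot(s[:,0]-c[0],s[:,1]-c[1])<.055)&(s[:,2]>lo)&(s[:,2]<hi)]
        if len(q)>20: print(nm,lo,len(q),np.median(q[:,2]).round(4),'circ',cv2.minEnclosingCircle(q[:,:2].astype(np.float32)),cv2.minAreaRect((q[:,:2]*1000).astype(np.float32)))
```

```text
t 2.3 pos [ 0.5786 -0.0438  0.2341] rpy [ 1.7999e+02  3.0000e-02 -1.8060e+01] F [0.6 0.7 0.4] j [ 15.  12. -12.  -0. -67.  57.]
shift cm [-0.02  0.13  7.41] turn [ 0.0002  0.0006 -0.001 ]
plug 0.022 1809 0.0293 circ ((0.5767360329627991, -0.04554928094148636), 0.0381811149418354) ((577.42578125, -45.629180908203125), (74.97032165527344, 74.65644836425781), 72.22866821289062)
plug 0.055 515 0.065 circ ((0.5773465633392334, -0.04549652710556984), 0.027970923110842705) ((577.4183349609375, -45.611846923828125), (13.691170692443848, 55.37116241455078), 72.26117706298828)
can 0.022 142 0.0278 circ ((0.5740649104118347, -0.1886003613471985), 0.03461359441280365) ((579.9176025390625, -179.1273956298828), (22.270198822021484, 69.02718353271484), 58.290897369384766)
can 0.055 2096 0.0617 circ ((0.5662070512771606, -0.2022085040807724), 0.038287922739982605) ((567.0413208007812, -201.48062133789062), (72.6519546508789, 75.28558349609375), 30.838191986083984)
```

View pics/w1.png

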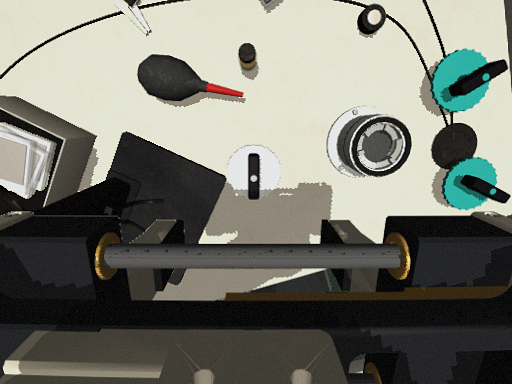

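Wrist view shows the plug bar at (254,175), canister mouth at (380,145) and the turquoise look-alikes at the right. The bar is aligned with the tool, so I descend and grip.

move_arm --moves '[8.7, -0.06, 0.2, 3.4, 0, 0, 0, 8.7, 0, 0, 3.4, 0, 0, 0, 8.7, 0, 0, 3.4, 0, 0, 0, 8.7, 0, 0, 3.4, 0, 0, 0, 8.7, 0, 0, 3.4, 0, 0, 0, 8.7, 0, 0, 2.1, 0, 0, 0, 8.7, 0, 0, 0, 0, 0, 0]'

```text
clock: 3.05
tool_pos: [0.5737, -0.0456, 0.0402]
orientation: [179.8, 0.3, -18.1]
force: [-0.8, 0.7, -0.7]
opening: 0.0869
gripper_force: 0.0
```

move_arm --moves '[1, 0, 0, 0, 0, 0, 0, 1, 0, 0, 0, 0, 0, 0, 1, 0, 0, 0, 0, 0, 0, 1, 0, 0, 0, 0, 0, 0, 1, 0, 0, 0, 0, 0, 0, 1, 0, 0, 0, 0, 0, 0, 1, 0, 0, 0, 0, 0, 0, 1, 0, 0, 0, 0, 0, 0]'

```text
clock: 3.85
tool_pos: [0.5765, -0.0451, 0.0436]
orientation: [180.0, -0.0, -18.0]
force: [-0.3, 0.4, 0.2]
opening: 0.0288
gripper_force: 0.0
```

move_arm --moves '[1, 0, 0, 0, 0, 0, 0, 1, 0, 0, 0, 0, 0, 0, 1, 0, 0, 0, 0, 0, 0, 1, 0, 0, 0, 0, 0, 0, 1, 0, 0, 0, 0, 0, 0]'

```text
clock: 4.35
tool_pos: [0.5764, -0.0451, 0.0435]
orientation: [180.0, 0.0, -18.0]
force: [0.3, -0.1, -0.1]
opening: 0.0135
gripper_force: 30.0
```

Run:
```python
from h import *
o=ctrl.get_obs();print(o['opening'],o['gripper_force'],o['force'],o['moment']); go((.5665,-.202,.2))
```

```text
0.013504331570946021 29.999682091875002 [ 0.27058215 -0.13079828 -0.0599976 ] [ 0.03057515 -0.04337844  0.00382332]
t 4.35 pos [ 0.5764 -0.0451  0.0435] rpy [ 1.800e+02  1.000e-02 -1.804e+01] F [ 0.3 -0.1 -0.1] j [ 15.  23. -25.  -0. -43.  57.]
shift cm [  3.91  15.23 -15.65] turn None
```

move_arm --moves '[1, 0, 0, -1, 0, 0, 0, 1, 0, 0, -3, 0, 0, 0, 1, 0, 0, -3, 0, 0, 0, 1, 0, 0, -3, 0, 0, 0, 1, 0, 0, 0, 0, 0, 0, 1, 0, 0, 0, 0, 0, 0]'

```text
clock: 4.95
tool_pos: [0.5767, -0.045, 0.1447]
orientation: [-179.9, -0.1, -18.0]
force: [-0.4, -0.5, -2.7]
opening: 0.0137
gripper_force: 30.0
```

```bash
cat > w.py <<'E'
from h import *
import sys
o=ctrl.get_obs(); t=o['tool_pos']; print(t.round(4),o['force'].round(2),o['opening'])
p,d,m=snap("wrist"); C=cloud(m,d); cv2.imwrite(f'pics/{sys.argv[1]}.png',p[:,:,::-1])
np.savez(f'pics/{sys.argv[1]}.npz',p=p,d=d,C=C)
s=C.reshape(-1,3)[d.ravel()>0]
def fit(q):
    A=np.c_[2*q[:,:2],np.ones(len(q))]; r=np.linalg.lstsq(A,(q[:,:2]**2).sum(1),rcond=None)[0]; return r[:2].round(4),np.sqrt(r[2]+r[0]**2+r[1]**2).round(4)
q=s[(np.hypot(s[:,0]-.5663,s[:,1]+.202)<.05)&(s[:,2]>.056)&(s[:,2]<.068)]
print('can',len(q),np.median(q[:,2]),cv2.minEnclosingCircle(q[:,:2].astype(np.float32)))
zf=t[2]-.0155
q=s[(np.hypot(s[:,0]-t[0],s[:,1]-t[1])<.055)&(abs(s[:,2]-zf)<.005)]
if len(q)>20:
    h=cv2.convexHull((q[:,:2]*1000).astype(np.float32))[:,0]
    print('flange',len(q),np.median(q[:,2]),cv2.minEnclosingCircle(q[:,:2].astype(np.float32)))
E
python3 w.py w2
```

```text
[ 0.5767 -0.045   0.1447] [-0.35 -0.54 -2.71] 0.01372487531888955
can 3861 0.06176438454694827 ((0.5661950707435608, -0.20180127024650574), 0.03807101398706436)
flange 3370 0.1305077244635513 ((0.5777958035469055, -0.04598383605480194), 0.038053806871175766)
```

View pics/w2.png

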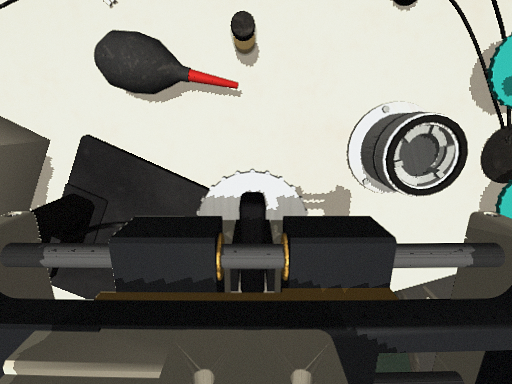

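move_arm --moves '[1, 0.75, 3.04, 0, 0, 0, 0, 1, 0.75, 3.04, 0, 0, 0, 0, 1, 0.75, 3.04, 0, 0, 0, 0, 1, 0.75, 3.04, 0, 0, 0, 0, 1, 0.75, 3.04, 0, 0, 0, 0, 1, 0, 0, 0, 0, 0, 0, 1, 0, 0, 0, 0, 0, 0]'

```text
clock: 5.7
tool_pos: [0.564, -0.2019, 0.1421]
orientation: [180.0, 0.2, -18.1]
force: [0.6, 0.1, -3.0]
opening: 0.0136
gripper_force: 30.0
```

```bash
python3 w.py w3
python3 - <<'E'
from h import *
go((.5654,-.201,.115),-18)
p,d,m=snap('scene'); C=cloud(m,d); s=C.reshape(-1,3)[d.ravel()>0]
a=p[120:260,190:350,::-1]; cv2.imwrite('pics/s3.png',cv2.resize(a,None,fx=4,fy=4,interpolation=cv2.INTER_CUBIC))
for lo,hi in((.124,.136),(.056,.068)):
    q=s[(np.hypot(s[:,0]-.566,s[:,1]+.202)<.055)&(s[:,2]>lo)&(s[:,2]<hi)]
    print(lo,len(q),np.median(q[:,2]),cv2.minEnclosingCircle(q[:,:2].astype(np.float32)))
# interior of canister from w2: polar brightness & depth
z=np.load('pics/w2.npz'); C=z['C'];p=z['p'];dx=C[...,0]-.5662;dy=C[...,1]+.2018
r=np.hypot(dx,dy);th=np.degrees(np.arctan2(dy,dx))
M=(r>.0195)&(r<.0275)&(C[...,2]>.02)&(C[...,2]<.063)
for a in range(-180,180,10):
    k=M&(th>=a)&(th<a+10)
    print(a,k.sum(),*( (np.median(C[...,2][k]*1000).round(1),C[...,2][k].max().round(4)) if k.sum() else ()),end=' | ')
E
```

```text
[ 0.564  -0.2019  0.1421] [ 0.64  0.06 -3.02] 0.013637257849108424
can 1047 0.06416297433417689 ((0.5769177675247192, -0.20702451467514038), 0.03549381345510483)
flange 3373 0.12778769318487723 ((0.564922034740448, -0.20284056663513184), 0.03813273087143898)
t 5.75 pos [ 0.5643 -0.2012  0.1424] rpy [ 1.7998e+02  1.2000e-01 -1.8090e+01] F [-0.5  0.7 -0.8] j [ -1.  18. -16.  -0. -56.  73.]
shift cm [ 0.1  -0.06  2.74] turn [ 0.0003  0.0021 -0.0015]
0.124 455 0.1268843043454867 ((0.5643516182899475, -0.2001183182001114), 0.03797759488224983)
0.056 446 0.0612205135960443 ((0.5657970905303955, -0.19939568638801575), 0.03809286653995514)
-180 48 53.2 0.0567 | -170 56 53.8 0.0592 | -160 87 55.3 0.0618 | -150 65 55.6 0.0619 | -140 70 54.7 0.0583 | -130 74 54.9 0.0597 | -120 78 56.9 0.0599 | -110 85 56.2 0.0615 | -100 78 56.8 0.0619 | -90 88 51.5 0.0623 | -80 59 51.4 0.061 | -70 49 52.5 0.0543 | -60 50 53.2 0.0552 | -50 17 54.5 0.0596 | -40 46 60.0 0.0619 | -30 64 57.3 0.0621 | -20 29 56.9 0.0585 | -10 33 58.0 0.0605 | 0 37 58.4 0.0624 | 10 38 59.4 0.0608 | 20 38 60.0 0.0612 | 30 39 59.4 0.0613 | 40 12 52.0 0.0536 | 50 14 53.0 0.0535 | 60 14 53.5 0.055 | 70 16 54.3 0.0554 | 80 36 59.8 0.0617 | 90 20 60.5 0.062 | 100 29 56.5 0.0612 | 110 32 57.3 0.0597 | 120 43 58.1 0.0603 | 130 39 59.3 0.0614 | 140 42 60.0 0.0618 | 150 35 60.6 0.0617 | 160 9 51.2 0.0585 | 170 46 52.3 0.06 |
```

View pics/s3.png

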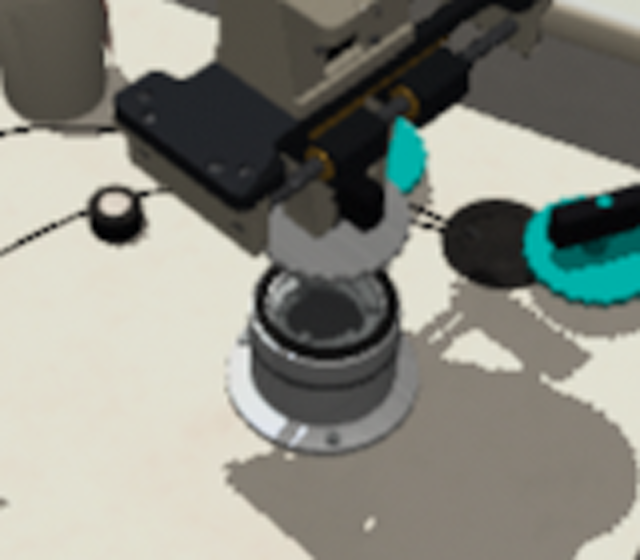

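The thread shows in the depth map: crests at about -20..40°, 100..160° and 220..280°, with gaps following anticlockwise. I let the arm settle, then lower the plug.

move_arm --moves '[1, 0, 0, 0, 0, 0, 0, 1, 0, 0, 0, 0, 0, 0, 1, 0, 0, 0, 0, 0, 0]'

```text
clock: 6.1
tool_pos: [0.5652, -0.2006, 0.1436]
orientation: [-180.0, -0.0, -18.0]
force: [0.1, -0.4, -2.2]
opening: 0.0137
gripper_force: 30.0
```

Run:
```python
from h import *
go((.5653,-.2009,.115),-18); o=ctrl.get_obs(); print(o['force'],o['moment'])
```

```text
t 6.1 pos [ 0.5652 -0.2006  0.1436] rpy [-1.800e+02 -1.000e-02 -1.798e+01] F [ 0.1 -0.4 -2.2] j [ -1.  18. -16.  -0. -56.  73.]
shift cm [0.01 0.02 2.86] turn [-0.0001 -0.0001  0.0003]
[ 0.13529075 -0.42397713 -2.17642899] [-0.0354551  -0.03226271  0.02634482]
```

move_arm --moves '[1, 0, 0.02, 1.2, 0, 0, 0, 1, 0, 0, 1.2, 0, 0, 0, 1, 0, 0, 0.8, 0, 0, 0, 1, 0, 0, 0.6, 0, 0, 0, 1, 0, 0, 0.5, 0, 0, 0, 1, 0, 0, 0, 0, 0, 0, 1, 0, 0, 0, 0, 0, 0]'

```text
clock: 6.8
tool_pos: [0.5651, -0.2015, 0.1006]
orientation: [180.0, -0.0, -18.0]
force: [0.2, 0.0, -1.4]
opening: 0.0136
gripper_force: 30.0
```

move_arm --moves '[1, 0, 0, 0.1, 0, 0, 0, 1, 0, 0, 0.1, 0, 0, 0, 1, 0, 0, 0.1, 0, 0, 0, 1, 0, 0, 0, 0, 0, 0]'

```text
clock: 7.2
tool_pos: [0.565, -0.2014, 0.0975]
orientation: [-180.0, -0.0, -18.0]
force: [-0.1, 0.4, -1.1]
opening: 0.0137
gripper_force: 30.0
```

move_arm --moves '[1, 0, 0, 0.1, 0, 0, 0, 1, 0, 0, 0, 0, 0, 0, 1, 0, 0, 0.1, 0, 0, 0, 1, 0, 0, 0, 0, 0, 0]'

```text
clock: 7.6
tool_pos: [0.5649, -0.2014, 0.0954]
orientation: [180.0, 0.0, -18.0]
force: [-0.1, 0.0, -1.5]
opening: 0.0138
gripper_force: 30.0
```

move_arm --moves '[1, 0, 0, 0.1, 0, 0, 0, 1, 0, 0, 0, 0, 0, 0, 1, 0, 0, 0.1, 0, 0, 0, 1, 0, 0, 0, 0, 0, 0]'

```text
clock: 8.0
tool_pos: [0.5649, -0.2014, 0.0934]
orientation: [180.0, 0.0, -18.0]
force: [0.8, -0.3, -2.0]
opening: 0.0142
gripper_force: 30.0
```

move_arm --moves '[1, 0, 0, 0.05, 0, 0, 0, 1, 0, 0, 0, 0, 0, 0, 1, 0, 0, 0.05, 0, 0, 0, 1, 0, 0, 0, 0, 0, 0]'

```text
clock: 8.4
tool_pos: [0.565, -0.2014, 0.0925]
orientation: [180.0, 0.0, -18.0]
force: [-0.1, 0.2, -1.0]
opening: 0.0137
gripper_force: 30.0
```

move_arm --moves '[1, 0, 0, 0.05, 0, 0, 0, 1, 0, 0, 0, 0, 0, 0, 1, 0, 0, 0.05, 0, 0, 0, 1, 0, 0, 0, 0, 0, 0]'

```text
clock: 8.8
tool_pos: [0.565, -0.2014, 0.0915]
orientation: [180.0, 0.0, -18.0]
force: [-0.7, -0.4, -1.6]
opening: 0.0134
gripper_force: 30.0
```

move_arm --moves '[1, 0, 0, 0.1, 0, 0, 0, 1, 0, 0, 0, 0, 0, 0, 1, 0, 0, 0.1, 0, 0, 0, 1, 0, 0, 0, 0, 0, 0]'

```text
clock: 9.2
tool_pos: [0.5649, -0.2014, 0.0894]
orientation: [180.0, 0.0, -18.0]
force: [0.6, -0.1, -2.1]
opening: 0.014
gripper_force: 30.0
```

move_arm --moves '[1, 0, 0, 0.05, 0, 0, 0, 1, 0, 0, 0, 0, 0, 0, 1, 0, 0, 0.05, 0, 0, 0, 1, 0, 0, 0, 0, 0, 0]'

```text
clock: 9.6
tool_pos: [0.5651, -0.2015, 0.0888]
orientation: [180.0, -0.0, -18.0]
force: [-1.2, -0.0, 1.3]
opening: 0.0138
gripper_force: 30.0
```

move_arm --moves '[1.7, 0, 0, 0, 0, 0, 0, 1.7, 0, 0, 0, 0, 0, 0, 1.7, 0, 0, 0, 0, 0, 0, 1.7, 0, 0, 0, 0, 0, 0]'

```text
clock: 10.0
tool_pos: [0.565, -0.2015, 0.0885]
orientation: [180.0, -0.0, -18.0]
force: [-1.0, -0.7, -0.4]
opening: 0.0166
gripper_force: 0.0
```

```bash
cat > w4.py <<'E'
from h import *
import sys
o=ctrl.get_obs(); t=o['tool_pos']; print(o['clock'],t.round(4),o['orientation'].round(1),o['force'].round(2),o['moment'].round(3),o['opening'].round(4))
p,d,m=snap("wrist"); C=cloud(m,d); np.savez(f'pics/{sys.argv[1]}.npz',p=p,d=d,C=C); cv2.imwrite(f'pics/{sys.argv[1]}.png',p[:,:,::-1])
s=C.reshape(-1,3)[d.ravel()>0]
q=s[(np.hypot(s[:,0]-.566,s[:,1]+.202)<.045)&(s[:,2]>.06)&(s[:,2]<.088)]
f=q[np.argsort(q[:,2])]; hh,e=np.histogram(q[:,2],bins=np.arange(.06,.0885,.001)); print(hh)
zt=e[hh.argmax()]+.0005; f=q[abs(q[:,2]-zt)<.003]
A=np.c_[f[:,:2]-[.566,-.202],np.ones(len(f))]; c=np.linalg.lstsq(A,f[:,2],rcond=None)[0]
print('flange top',np.median(f[:,2]).round(4),'tilt',c[:2].round(3),'grip above rim mm',1000*(c[2]+.024-.060),cv2.minEnclosingCircle(f[:,:2].astype(np.float32)))
E
python3 w4.py w4
```

```text
Traceback (most recent call last):
  File "w4.py", line 3, in <module>
    o=ctrl.get_obs(); t=o['tool_pos']; print(o['clock'],t.round(4),o['orientation'].round(1),o['force'].round(2),o['moment'].round(3),o['opening'].round(4))
                                                                                                                                      ^^^^^^^^^^^^^^^^^^
AttributeError: 'float' object has no attribute 'round'
```

```bash
sed -i "s/o\['opening'\].round(4)/o['opening']/" w4.py; python3 w4.py w4
```

```text
10.0 [ 0.565  -0.2015  0.0885] [180.  -0. -18.] [-0.98 -0.67 -0.39] [ 0.007  0.021 -0.017] 0.016604678449187192
[ 130   89   16   18   18    1    1    0    4   13   21   22   43  351
 1808 1110   95    2    0    0    0    6   19    6    8   11   24   26]
flange top 0.0748 tilt [-0.     0.002] grip above rim mm 38.76021236055763 ((0.5657538771629333, -0.20222258567810059), 0.03845774382352829)
```

The plug has dropped into the gap at 37.5 mm, and the gap floor matches the depth map. Now I turn clockwise with slack fingers so that the thread leads.

move_arm --moves '[1.55, 0.1, 0, 0, 0, 0, 0, 1.55, 0, 0, 0, 0, 0, 0, 1.55, 0, 0, 0.03, 0, 0, 0.08, 1.55, 0, 0, 0.04, 0, 0, 0.08, 1.55, 0, 0, 0.04, 0, 0, 0.08, 1.55, 0, 0, 0.04, 0, 0, 0.08, 1.55, 0, 0, 0.04, 0, 0, 0.08, 1.55, 0, 0, 0, 0, 0, 0]'

```text
clock: 10.85
tool_pos: [0.5659, -0.2018, 0.0866]
orientation: [180.0, 0.0, -41.0]
force: [-0.1, -0.2, -0.2]
opening: 0.0159
gripper_force: 0.0
```

```bash
cat >> w4.py <<'E'
b=s[(np.hypot(s[:,0]-.566,s[:,1]+.202)<.032)&(s[:,2]>zt+.031)&(s[:,2]<zt+.041)]
if len(b)>20: print('bar',len(b),cv2.minAreaRect((b[:,:2]*1000).astype(np.float32)))
E
python3 w4.py w5
```

```text
10.85 [ 0.5659 -0.2018  0.0866] [180.   0. -41.] [-0.1  -0.15 -0.16] [ 0.025 -0.018  0.025] 0.015860495689840375
[ 160   86   15   12    5    1    1    3   22   32   30  181 1365 1430
  207    5    0    0    0    2   10    8    9   13   25   16   28   24]
flange top 0.073 tilt [0.    0.005] grip above rim mm 37.07135555865052 ((0.565734326839447, -0.20236870646476746), 0.03836309164762497)
bar 1860 ((568.7146606445312, -202.71240234375), (32.8657341003418, 51.9154167175293), 35.14523696899414)
```

move_arm --moves '[1.55, 0, 0, 0.04, 0, 0, 0.08, 1.55, 0, 0, 0.04, 0, 0, 0.08, 1.55, 0, 0, 0.04, 0, 0, 0.08, 1.55, 0, 0, 0.04, 0, 0, 0.08, 1.55, 0, 0, 0.04, 0, 0, 0.08, 1.55, 0, 0, 0, 0, 0, 0]'

```text
clock: 11.5
tool_pos: [0.566, -0.2017, 0.0847]
orientation: [-180.0, 0.0, -63.8]
force: [-0.4, -0.5, -0.0]
opening: 0.0152
gripper_force: 0.0
```

```bash
python3 w4.py w6
```

```text
11.5 [ 0.566  -0.2017  0.0847] [-180.     0.   -63.8] [-0.44 -0.46 -0.02] [ 0.024 -0.017 -0.031] 0.015232900867512325
[ 132   84   13    8    0    8   22   26   30  152 1345 1459  224    2
    0    0    0    2    9    6   12   10   20   27   23   24   32   35]
flange top 0.071 tilt [-0.002  0.005] grip above rim mm 35.150132024342334 ((0.5655984878540039, -0.20287005603313446), 0.03795483335852623)
bar 1848 ((564.0242309570312, -206.2317352294922), (31.928674697875977, 52.978328704833984), 45.823883056640625)
```

move_arm --moves '[1.55, 0, 0, 0.04, 0, 0, 0.08, 1.55, 0, 0, 0.04, 0, 0, 0.08, 1.55, 0, 0, 0.04, 0, 0, 0.08, 1.55, 0, 0, 0.04, 0, 0, 0.08, 1.55, 0, 0, 0, 0, 0, 0]'

```text
clock: 12.05
tool_pos: [0.5661, -0.2018, 0.0832]
orientation: [-180.0, -0.0, -82.1]
force: [-0.3, 0.7, -0.2]
opening: 0.0152
gripper_force: 0.2
```

```bash
python3 w4.py w7
```

```text
12.05 [ 0.5661 -0.2018  0.0832] [-180.    -0.   -82.1] [-0.26  0.73 -0.16] [ 0.061 -0.088  0.004] 0.015236590158084635
[ 110   70    9    0    3   23   33   23   87  947 1738  407    8    0
    0    1    6    9    7    9   15   29   25   17   29   28   37   39]
flange top 0.0703 tilt [-0.003  0.007] grip above rim mm 34.42909126701343 ((0.5653457045555115, -0.20267310738563538), 0.03828199580311775)
bar 1866 ((562.8191528320312, -205.7039794921875), (31.62785530090332, 53.214569091796875), 26.68983268737793)
```

```bash
python3 -c "
import cv2;a=cv2.imread('pics/w7.png')[120:330,130:390];cv2.imwrite('pics/w7c.png',cv2.resize(a,None,fx=2.8,fy=2.8))"
```

```text
(no output)
```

View pics/w7c.png

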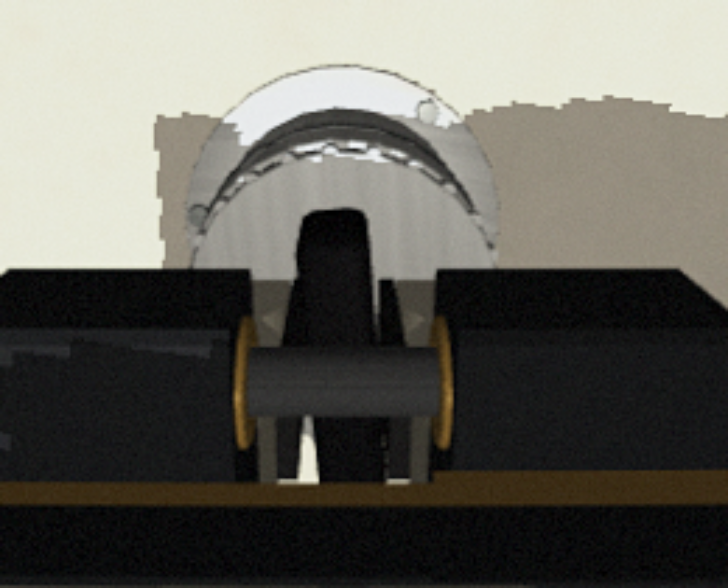

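The bar sits in the fingers lagging by a few degrees, and the plug is about 33 mm above the rim. Continuing clockwise.

move_arm --moves '[1.5, 0, 0, 0.03, 0, 0, 0.08, 1.5, 0, 0, 0.03, 0, 0, 0.08, 1.5, 0, 0, 0.03, 0, 0, 0.08, 1.5, 0, 0, 0.03, 0, 0, 0.08, 1.5, 0, 0, 0, 0, 0, 0]'

```text
clock: 12.6
tool_pos: [0.5662, -0.2018, 0.082]
orientation: [-180.0, -0.0, -100.4]
force: [-0.0, -0.6, 0.6]
opening: 0.0152
gripper_force: 2.3
```

```bash
python3 w4.py w8
```

```text
12.6 [ 0.5662 -0.2018  0.082 ] [-180.    -0.  -100.4] [-0.   -0.59  0.57] [-0.119 -0.171 -0.007] 0.015213915564584998
[  93   47    5    5   19   30   27  112 1056 1657  354    2    0    0
    0    2    6    4    6   21   22   30   19   33   27   30   42   35]
flange top 0.0692 tilt [0.    0.005] grip above rim mm 33.30419396274761 ((0.5651861429214478, -0.20291078090667725), 0.03811022266745567)
bar 1859 ((562.3403930664062, -204.7261962890625), (31.114763259887695, 52.96417236328125), 7.053560256958008)
```

move_arm --moves '[1.5, 0, 0, 0.02, 0, 0, 0.05, 1.5, 0, 0, 0.02, 0, 0, 0.05, 1.5, 0, 0, 0.02, 0, 0, 0.05, 1.5, 0, 0, 0, 0, 0, 0]'

```text
clock: 13.05
tool_pos: [0.5663, -0.2018, 0.0814]
orientation: [-180.0, 0.0, -108.9]
force: [1.0, 0.3, -0.1]
opening: 0.015
gripper_force: 3.3
```

```bash
python3 w4.py w9
```

```text
13.05 [ 0.5663 -0.2018  0.0814] [-180.     0.  -108.9] [ 0.98  0.34 -0.06] [-0.059 -0.554  0.03 ] 0.014997096691395989
[ 104   38   11   14   31   26   55  573 1782  738   35    0    0    0
    0    2    7    4   13   26   28   28   26   30   26   42   28   40]
flange top 0.0686 tilt [0.001 0.007] grip above rim mm 32.68472522287874 ((0.5650692582130432, -0.20272718369960785), 0.0381685346364975)
bar 1861 ((561.9661254882812, -204.3855438232422), (53.01274108886719, 31.181169509887695), 88.95060729980469)
```

move_arm --moves '[1.5, 0, 0, 0.01, 0, 0, 0.04, 1.5, 0, 0, 0.01, 0, 0, 0.04, 1.5, 0, 0, 0, 0, 0, 0]'

```text
clock: 13.4
tool_pos: [0.5665, -0.2019, 0.0812]
orientation: [-179.9, 0.0, -113.5]
force: [2.4, -0.8, -0.9]
opening: 0.0154
gripper_force: 9.0
```

```bash
python3 w4.py w10
```

```text
13.4 [ 0.5665 -0.2019  0.0812] [-179.9    0.  -113.5] [ 2.35 -0.75 -0.89] [-0.403 -0.942  0.261] 0.015413957712051776
[  84   28    4   22   25   26   85  806 1784  501   10    0    0    0
    0    6    6    5   18   28   23   23   23   31   37   28   23   52]
flange top 0.0684 tilt [0.003 0.007] grip above rim mm 32.500532326761395 ((0.5652279853820801, -0.20293278992176056), 0.038031354546546936)
bar 1858 ((561.8092041015625, -203.92510986328125), (53.16450119018555, 31.037334442138672), 85.41397857666016)
```

Torque rose to 0.26 N m and the height levelled at about 31.2 mm, so the plug is home. Releasing and lifting.

move_arm --moves '[4, 0, 0, 0, 0, 0, -0.05, 4, 0, 0, 0, 0, 0, 0, 4, 0, 0, 0, 0, 0, 0, 4, 0, 0, 0, 0, 0, 0, 4, 0, 0, -1, 0, 0, 0, 4, 0, 0, -3, 0, 0, 0, 4, 0, 0, -4, 0, 0, 0, 4, 0, 0, 0, 0, 0, 0]'

```text
clock: 14.25
tool_pos: [0.5692, -0.2025, 0.1677]
orientation: [-179.5, 0.1, -110.8]
force: [0.3, 0.5, 0.2]
opening: 0.0399
gripper_force: 0.0
```

```bash
python3 w4.py w11; python3 -c "
import cv2;a=cv2.imread('pics/w11.png');cv2.imwrite('pics/w11c.png',a)"
```

```text
14.25 [ 0.5692 -0.2025  0.1677] [-1.795e+02  1.000e-01 -1.108e+02] [0.29 0.54 0.22] [ 0.041 -0.18   0.017] 0.03990938472508457
[  31   16    2    6   15   11   73  848 1894  575   29    0    0    0
    0    0    0    0    0    0    0    0    1    3    5    0    1    5]
flange top 0.0684 tilt [-0.001  0.001] grip above rim mm 32.39238326625524 ((0.5650966763496399, -0.20226511359214783), 0.03837009519338608)
bar 1023 ((564.9613647460938, -203.06460571289062), (54.833431243896484, 13.950482368469238), 71.37580108642578)
```

View pics/w11.png

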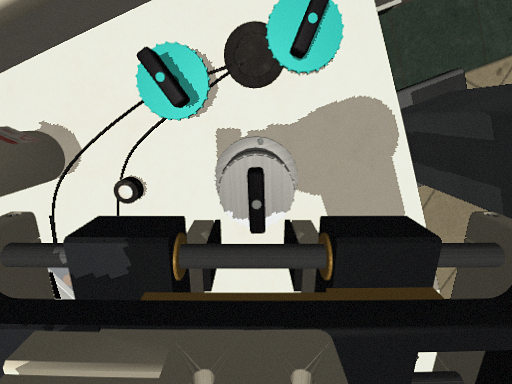

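The final view shows the plug seated with its bar at (257,200). It stands about 31.1 mm above the rim after the bias correction, level, turned 90°, with the fingers clear.

```bash
python3 -c "
from plant import ctrl; print(ctrl.close_job())"
```

```text
the job is handed in; nothing more can be done
None
```

The plug is screwed home in the canister at about 31.1 mm above the rim by the wrist camera and the fingers are clear. I never moved the arm near the vial or puck, and I handed the job in at about 14 s; no verdict came back.

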